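# Slide the charged battery pack onto the fume extractor's shoe

## Robot

A 6-joint arm with a two-finger parallel gripper is mounted at the origin on the work surface. World frame = base frame: x ahead of the robot, y to its left, z up, the work surface at z = 0. Lengths are in m, angles in rad, forces in N, time in s.
With the tool pointing down it reaches from about 0.375 to 0.9 m from the base axis. Payload 3.1 kg.
Tool frame: the origin (TCP) lies on the centre line of the jaws, within the pads' length; the fingertips stand 17 mm ahead of it and the grasp point (between the pads) lies 2 mm behind it; x points along the fingers, y is the direction in which the jaws open and shut, and the axes are right-handed (so a half turn about x gives the same grasp; the last joint's range is limited). The gripper opens to 85 mm and grips with 20 to 120 N. Pads are 22 mm wide; open, the fingers measure 114 mm over their backs; the gripper's body (76 mm by 85 mm) begins 54 mm behind the grasp point. The pads swing forward as they close: fully open they stand 13 mm farther back than shut.
Start: joints at [0.996, 0.527, 1.433, -0, 1.181, -0.178], TCP at [0.242, 0.576, 0.248] pointing down, gripper open.
Joint ranges: [-3.08, 3.08], [-0.75, 2.2], [0.22, 2.44], [-1.43, 4.57], [0, 2.65], [-2.85, 2.85]. Speed limits (rad/s): [2.79, 2.79, 3.14, 3.14, 3.14, 3.14].

## Interface

Orientations are given as a unit quaternion [x, y, z, w].
In Python, from station import sensors, imaging, order, finder gives the robot as it stands.
- The arm moves only by the tool apply_moves, never from a script. Its argument "moves" is a list of rows, each an object of numbers: "x", "y", "z": the shift along the tool's x, y, z in m; "ax", "ay", "az": the turn, a rotation vector about the tool's x, y, z in degrees. A call has 1 to 10 rows; each row shifts and turns the pose as measured when the row begins, along the tool's axes as they then stand; what a row does not reach is not made up. A row lasts 1/12 s, in which the tool goes at most 41.7 mm and 7.16 degrees, less where a joint would pass 70% of its speed; a pose out of reach is approached as far as the arm can. A call is refused whole if a number of a shift passes 0.0417 or a number of a turn 7.16, either way. A call with a gripper value outside its range is refused whole. "fingers" is the closure, from -1 (fully open) to 1 (shut), so that 0 is half open, set as the call begins (left out, the last holds). The fingers move at their own pace and stop on an object; "squeeze" is the grip in N (left out, the last holds). Time passes only in rows, so rows that do not move let the fingers close. It gives the time, the measured TCP pose, the force and the opening at its end, in the units of the state.
- sensors.sense(): the state, without advancing time (a new reading comes with each control period).
- imaging.snapshot(name): name is "side" or "top"; returns the picture (400x640x3 uint8, red, green, blue); there is no depth.
- imaging.camera_info(name): a dict with "intrinsics" (3x3 intrinsics, pixels), "world_from_camera" (4x4, takes a point from camera to world coordinates). Camera axes: x right, y down, z forward; pixel columns grow to the right and rows downward; lengths in m; the calibration is good to about 2 mm. A picture is of the moment at which its call begins. camera_info takes no time and is no camera call.
- order.sign_off(): hands the job in, once; it reports no verdict.
Trained networks look in the newest picture that a camera, given by its name, has taken for a name from the list of things; names that differ only in an ending like _2 or _b are one class to them, and where a whole thing is asked for, a point or a joint stands for the part that bears it (a point fixed in the world has none). Each returns a list of dicts, best first, with "p" (0 to 1); they miss things now and then, are a little off and sometimes report something else, mostly with a low value. They report only what shows in the picture. A call takes as long as a camera call. They do not tell look-alikes from the thing itself.
- finder.recognise(thing, camera): "at" ([x, y, z] in m, in world coordinates, good to about 4 mm: the middle of the surface that is visible of it).
- finder.cut_out(thing, camera): "pixels" (400x640 bool, what is visible of it).
- finder.mark_of(thing, camera): "at" ([x, y, z] in m, in world coordinates, good to about 4 mm: a listed point, or the origin of a listed thing).
The state is a dict: "t": time; "q": joint angles; "qd": joint speeds; "tau": joint torques, N m; "tcp_pos": TCP position; "tool_rot": TCP orientation; "force": force on the tool from outside, world axes, zero at the start; "ft_torque": the same for the moment, N m; "finger_gap": opening from 0.0 (shut) to 1.0 (fully open).
Only numpy, scipy, OpenCV 4.12 (cv2) and the standard library are available. Lean on these libraries where they do the work, as an engineer would, in place of code of your own. Each camera call takes 0.05 s, during which the arm holds its last target. There are 200 camera calls.

## Task

Fit the charged battery pack, the one with the green band, to the bench fume extractor: set it on the sloping rubber deck and slide it up onto the T-rail from the rail's lower end, under the hood, until the sprung catch clicks into it and holds it fully home. Leave it there, let go, and leave the other things on the bench, the red-banded pack included, where they are.

Things in the scene. Friction and masses are not known exactly. Their poses are not given: they have to be found in the camera images.
- pack_green: Charged battery pack, grey, 80 long (x), 50 wide (y), 42 high (z) mm, about 0.4 kg; green band round its rear 16 mm. Origin: centre of underside, x to its front; lies flat, z up. T-slot along its underside, open at the front, closed by 12 mm at the rear: 22 wide between the 6 mm thick lips, 36 wide above them, ceiling 15 above the underside. Grip across y, 22 to 40 above the underside.
- shoe: Battery shoe on the grey fume extractor (fixed): rubber deck sloping 28 degrees up to the machine, with a T-rail. Origin: on the deck, 68 mm above the bench, where the origin of a pack that is home lies; x up the slope along the rail, y across, z square to the deck. Deck: x -115 to 48 mm, y +-45, z 0. Packs go on front first, x along x. End stop at x=42 mm.
- rail_nose (a point): Rounded lower end of the T-rail, at deck level (26 mm down-slope of the shoe's origin). The metal rail runs 68 mm up-slope from here: stem 18 wide and 8 mm high, flange 32 wide from 8 to 13 mm above the deck, about 2 mm clear of the pack's slot all round.
- hood_edge (a point): Middle of the lower front edge of the grey intake hood over the upper half of the shoe: 14 mm up-slope of the shoe's origin and 62 mm off the deck. The hood reaches up-slope back to the housing, 55 mm to either side and 24 mm further off the deck; the housing behind is 210 mm wide and 250 mm tall.
- catch (a joint): Sprung brass plunger standing out of the top of the rail 18 mm up-slope of the shoe's origin. 0 = fully up (its tip 6 mm above the flange; also when it has clicked into a pack that is home), about 0.004 m = pressed down by a pack that is on the rail but not yet home. Overcoming it takes a push of roughly 10 to 20 N up the slope.
- pack_red: Flat (empty) battery pack, the same as pack_green but with a red band and red lamp; leave it. Origin: centre of its underside, x to its front.
- spool: Solder spool, blue flanges, 56 mm diameter, 36 high, standing. Origin: centre of its underside. Leave it.
- flux: White flux bottle with red cap, 50 mm diameter, 110 high. Origin: centre of its underside. Leave it.
- patina: Amber glass jar with black lid, 56 mm diameter, 70 high. Origin: centre of its underside. Leave it.
- brush: Flux brush lying on the bench, about 180 mm long. Origin: its underside. Leave it.
- pot: Blue ceramic cup, 80 mm diameter, 80 high. Origin: centre of its underside. Leave it.
Things that resemble listed ones, but are neither listed nor needed, are in the scene too. What is shaped like the pack_green but purple, turquoise or yellow is not meant.

How it is judged:
By the outcome, as a careful person would: the job done as asked, in the order asked, and still so for the second after the job is handed in, with the robot touching nothing.
It also fails if it takes over 50 s, if anything falls off the work surface, if the arm or the gripper's body presses on something with over 40 N, if the wrist force passes 120 N, or if a joint passes its speed limit or range.

## Working session

There is one attempt and no reset: what is moved stays moved. The work goes in short steps, Python scripts to look and compute and a tool call to move; the robot and the scene stay as the last step left them, time stands still between calls to the robot, and variables do not carry over. Pictures are saved under pics/ and viewed, about 8 in all and at most 12, crops included, and the job is handed in when it is done.

Besides the shell and the picture viewer there is one more tool, called after ">>>" by a JSON object that holds its "name" and its "arguments", one argument or row to a line. apply_moves: Moves the arm, as the interface text tells. Its arguments: {"type":"object","properties":{"moves":{"type":"array","items":{"type":"object","properties":{"x":{"type":"number"},"y":{"type":"number"},"z":{"type":"number"},"ax":{"type":"number"},"ay":{"type":"number"},"az":{"type":"number"}}}},"fingers":{"type":"number"},"squeeze":{"type":"number"}},"required":["moves"]}

```bash
mkdir -p pics; ls; python3 - <<'E'
from station import sensors, imaging, order, finder
import cv2, numpy as np
s=sensors.sense(); print(s)
for c in ("side","top"):
    im=imaging.snapshot(c); cv2.imwrite(f"pics/{c}0.png",im[:,:,::-1])
    i=imaging.camera_info(c); print(c,np.round(i["intrinsics"],1).tolist(),np.round(i["world_from_camera"],4).tolist())
    for th in ("pack_green","pack_red","shoe","rail_nose","hood_edge"):
        print(th,[(np.round(d["at"],4).tolist(),round(d["p"],2)) for d in finder.mark_of(th,c)[:6]])
E
```

```text
pics
{'t': 0.0, 'q': array([ 9.95514468e-01,  5.28451709e-01,  1.43392408e+00, -2.21302480e-06,
        1.18137029e+00, -1.78499098e-01]), 'qd': array([ 0.00149237,  0.00101845, -0.00076128,  0.00083352, -0.00056455,
        0.00037438]), 'tau': array([-2.74853874e-04, -4.42350805e+01, -1.78021199e+01, -1.20404975e-04,
        8.37752013e-03,  7.84984366e-06]), 'tcp_pos': array([0.24112853, 0.57587243, 0.24733552]), 'tool_rot': array([ 0.13865691,  0.69351599, -0.14007326,  0.69295694]), 'force': array([-0.16620758, -0.69816959, -0.03206714]), 'ft_torque': array([-0.02090467,  0.01255674,  0.001673  ]), 'finger_gap': 0.9979705730937796}
side [[441.4, 0.0, 320.1], [0.0, 441.4, 201.2], [0.0, 0.0, 1.0]] [[0.7079, -0.5268, 0.4705, -0.0068], [-0.706, -0.5074, 0.4941, -0.4604], [-0.0216, -0.682, -0.7311, 0.9402], [0.0, 0.0, 0.0, 1.0]]
pack_green [([0.3616, 0.3702, -0.0012], 0.82), ([0.4533, 0.1174, -0.0032], 0.8), ([0.6385, 0.1623, 0.0006], 0.61), ([0.6249, 0.2938, 0.0018], 0.56)]
pack_red [([0.4464, 0.2482, -0.0026], 0.92)]
shoe [([0.5624, -0.0787, 0.0688], 0.92)]
rail_nose [([0.5637, -0.0614, 0.0568], 0.81)]
hood_edge [([0.562, -0.0604, 0.1294], 0.81)]
top [[519.8, 0.0, 311.4], [0.0, 519.8, 193.0], [0.0, 0.0, 1.0]] [[0.0164, -0.9877, 0.1558, 0.285], [-0.9998, -0.0185, -0.0119, 0.1237], [0.0147, -0.1555, -0.9877, 1.7223], [0.0, 0.0, 0.0, 1.0]]
pack_green [([0.6309, 0.2911, -0.001], 0.94), ([0.3573, 0.3748, 0.0017], 0.72), ([0.4534, 0.117, -0.0015], 0.66), ([0.6391, 0.1566, -0.0004], 0.65), ([0.5643, -0.0549, 0.0576], 0.45)]
pack_red [([0.4462, 0.2503, -0.0022], 0.64), ([0.316, -0.2709, -0.0008], 0.22)]
shoe [([0.5625, -0.0795, 0.0667], 0.84)]
rail_nose [([0.5621, -0.055, 0.0587], 0.8), ([0.3171, -0.2699, -0.0016], 0.54)]
hood_edge [([0.5648, -0.0612, 0.1289], 0.58)]
```

View pics/side0.png

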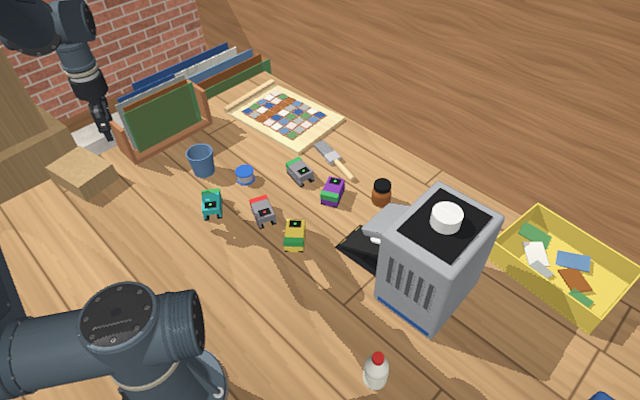

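View pics/top0.png

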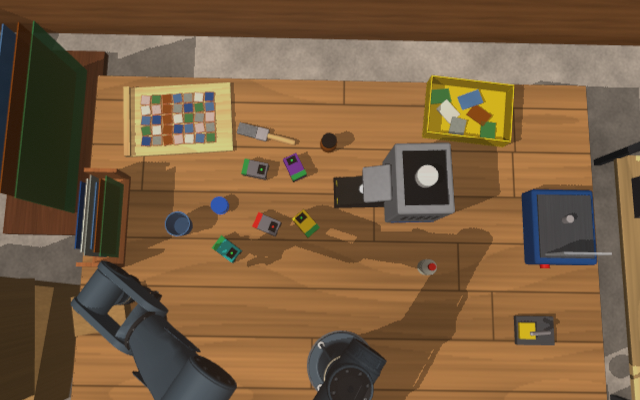

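```bash
cat > h.py <<'E'
from station import sensors, imaging, order, finder
import cv2, numpy as np
from scipy.optimize import minimize
from scipy.spatial.transform import Rotation as R
def proj(c,P):
    i=imaging.camera_info(c); T=np.linalg.inv(i["world_from_camera"])
    p=(T[:3,:3]@np.atleast_2d(P).T+T[:3,3:]); u=i["intrinsics"]@p; return (u[:2]/u[2]).T
def box(x0,x1,y0,y1,z0,z1): return np.array([[x,y,z] for x in(x0,x1) for y in(y0,y1) for z in(z0,z1)])
PACK=box(-.04,.04,-.025,.025,0,.042)
def hullmask(c,P):
    h=cv2.convexHull((proj(c,P)*16).astype(np.int32)); m=np.zeros((400,640),np.uint8)
    cv2.fillConvexPoly(m,h,255,cv2.LINE_AA,4); return m/255.
def fit(masks,f,x0,scale):
    x0=np.array(x0,float);scale=np.array(scale)
    def cost(v):
        P=f(x0+v*scale); return sum(np.abs(hullmask(c,P)-m).sum() for c,m in masks.items())
    r=min((minimize(cost,s,method="Nelder-Mead",options=dict(initial_simplex=s+np.vstack([np.zeros(len(x0)),np.eye(len(x0))]))) for s in (np.zeros(len(x0)),-.5*np.ones(len(x0)))),key=lambda r:r.fun)
    return x0+r.x*scale,r.fun,sum(m.sum() for m in masks.values())
def pick(thing,c,near):
    imaging_px=proj(c,near)[0]
    return min((d["pixels"] for d in finder.cut_out(thing,c)),key=lambda m:np.hypot(*(np.argwhere(m).mean(0)[::-1]-imaging_px)))
def packpose(x0,flat=True):
    masks={c:pick("pack_green",c,[x0[0],x0[1],.02]).astype(float) for c in("side","top")}
    f=lambda v:R.from_euler("z",v[2]).apply(PACK)+[v[0],v[1],0]
    return fit(masks,f,x0,[.006,.006,.1])
E
python3 - <<'E'
from h import *
for c in("side","top"): imaging.snapshot(c)
v=packpose([.63,.291,-1.75]); print("pack",v, np.degrees(v[0][2]))
v=v[0]
t=imaging.snapshot("top"); s=imaging.snapshot("side")
def crop(im,c,x,y,w,h,k,pts=()):
    o=cv2.resize(im[y:y+h,x:x+w,::-1],None,fx=k,fy=k,interpolation=cv2.INTER_CUBIC)
    for P in pts:
        q=((proj(c,P)-[x,y]+.5)*k).astype(int); cv2.polylines(o,[q],True,(255,0,255),1)
    return o
deck=np.array([[-.115,-.045,0],[-.115,.045,0],[.0,.045,0],[.0,-.045,0]])
x=np.array([0,-np.cos(np.radians(28)),np.sin(np.radians(28))]);y=np.array([1.,0,0]);z=np.cross(x,y)
D=deck@np.array([x,y,z])+[.5625,-.079,.068]
L=R.from_euler("z",v[2]).apply(np.array([[-.04,-.025,.042],[.04,-.025,.042],[.04,.025,.042],[-.04,.025,.042]]))+[v[0],v[1],0]
a=crop(t,"top",325,130,130,100,4,[D]);b=crop(s,"side",325,170,130,100,4,[D])
c=crop(t,"top",235,145,65,50,4,[L]);d=crop(s,"side",280,145,65,50,4,[L])
cv2.imwrite("pics/c1.png",cv2.resize(np.vstack([np.hstack([a,c,]) if 0 else np.hstack([a,np.vstack([c,d])]),np.hstack([b,np.zeros((400,260,3),np.uint8)])]),(585,600)))
E
```

```text
pack (array([ 0.63021197,  0.29270778, -1.77819048]), np.float64(187.16862745098038), np.float64(933.0)) -101.88280942837295
```

View pics/c1.png

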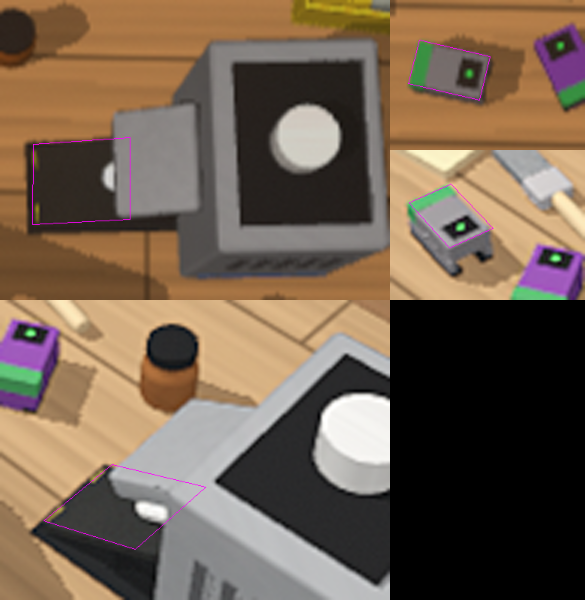

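```bash
cat >> h.py <<'E'
def tool(xv,yv):
    xv=xv/np.linalg.norm(xv); yv=yv-xv*(xv@yv); yv/=np.linalg.norm(yv); return R.from_matrix(np.array([xv,yv,np.cross(xv,yv)]).T)
def plan(pos,rot):
    """rotation (rotvec deg, current tool axes) first, then shift (m) in the axes after it; also shift in present axes"""
    s=sensors.sense(); r0=R.from_quat(s["tool_rot"]); d=np.array(pos)-s["tcp_pos"]
    rv=np.degrees((r0.inv()*rot).as_rotvec())
    print("t",round(s["t"],2),"tcp",s["tcp_pos"].round(4),"gap",round(s["finger_gap"],3),"F",s["force"].round(1),"q",s["q"].round(2))
    print(" turn deg",rv.round(2),"| shift after",(rot.inv().apply(d)*1000).round(1),"| shift now",(r0.inv().apply(d)*1000).round(1),"mm")
LEAN=np.radians(15)
def grasp_tool(Rp,sy=1):
    return tool(Rp.apply([np.sin(LEAN),0,-np.cos(LEAN)]),sy*Rp.apply([0,1,0]))
G=np.array([-.022,0,.031])
def tcp_for(pack,Rp,g=G):
    a=Rp.apply([np.sin(LEAN),0,-np.cos(LEAN)]); return np.array(pack)+Rp.apply(g)+.002*a
E
python3 - <<'E'
from h import *
t=imaging.snapshot("top")
i=imaging.camera_info("top");K=np.linalg.inv(i["intrinsics"]);T=i["world_from_camera"]
def ray(uv,z):
    d=T[:3,:3]@K@[*uv,1]; return T[:3,3]+d*(z-T[2,3])/d[2]
g=cv2.cvtColor(t,cv2.COLOR_RGB2GRAY)
for l in cv2.createLineSegmentDetector().detect(g[130:230,320:460])[0][:,0]:
    if np.hypot(l[2]-l[0],l[3]-l[1])<22: continue
    a=ray(l[:2]+[320,130],.25);b=ray(l[2:]+[320,130],.25)
    print((l+[320,130,320,130]).round(1),"len",round(np.hypot(*(l[2:]-l[:2])),1),"yaw@.25",np.degrees(np.arctan2(*(b-a)[1::-1])).round(2))
Rp=R.from_euler("z",-101.9,degrees=True)
for sy in(1,-1):
    r=grasp_tool(Rp,sy); p=tcp_for([.631,.292,0],Rp)
    plan(p-.09*r.as_matrix()[:,0],r)
E
```

```text
[404.3 204.3 401.7 151.8] len 52.6 yaw@.25 2.19
[446.9 204.1 405.6 204.8] len 41.3 yaw@.25 92.0
[445.1 150.7 448.3 203.2] len 52.6 yaw@.25 -177.95
[333.7 208.1 332.6 179.3] len 28.8 yaw@.25 2.6
[364.3 202.  389.3 199.5] len 25.1 yaw@.25 -83.14
[403.1 150.3 444.4 149.5] len 41.3 yaw@.25 -87.82
[334.4 176.8 360.7 175.5] len 26.3 yaw@.25 -86.11
[384.4 206.6 335.6 207.4] len 48.8 yaw@.25 92.0
[453.7 211.8 449.2 144.4] len 67.6 yaw@.25 2.37
[390.5 196.9 389.  163.1] len 33.8 yaw@.25 2.01
[425.8 132.2 458.3 136.9] len 32.9 yaw@.25 -97.39
[385.6 150.3 338.1 149.5] len 47.5 yaw@.25 90.13
[396.9 214.  451.9 212.4] len 55.0 yaw@.25 -87.26
[394.4 145.6 397.1 211.9] len 66.3 yaw@.25 -178.18
[431.9 220.5 381.8 223.5] len 50.2 yaw@.25 94.49
[339.7 209.6 371.2 220.3] len 33.2 yaw@.25 -107.99
[345.6 147.2 388.1 147.8] len 42.5 yaw@.25 -89.61
[394.3 141.9 438.1 140.9] len 43.8 yaw@.25 -87.42
[433.1 143.6 396.9 144.6] len 36.3 yaw@.25 92.7
t 0.95 tcp [0.2415 0.5764 0.2483] gap 1.001 F [-0.2 -0.6 -1.3] q [ 1.    0.53  1.43  0.    1.18 -0.18]
 turn deg [ 78.68 -12.53 -10.36] | shift after [167.5 439.8 113.8] | shift now [132.3 -67.8 460.8] mm
t 0.95 tcp [0.2415 0.5764 0.2483] gap 1.001 F [-0.2 -0.6 -1.3] q [ 1.    0.53  1.43  0.    1.18 -0.18]
 turn deg [-100.19   10.91  -13.19] | shift after [ 167.5 -439.8 -113.8] | shift now [132.3 -67.8 460.8] mm
```

>>> {"name": "apply_moves", "arguments": {
  "moves": [
    {"ax": 7.1,"ay": -1.13,"az": -0.93},
    {"ax": 7.1,"ay": -1.13,"az": -0.93},
    {"ax": 7.1,"ay": -1.13,"az": -0.93},
    {"ax": 7.1,"ay": -1.13,"az": -0.93},
    {"ax": 7.1,"ay": -1.13,"az": -0.93},
    {"ax": 7.1,"ay": -1.13,"az": -0.93},
    {"ax": 7.1,"ay": -1.13,"az": -0.93},
    {"ax": 7.1,"ay": -1.13,"az": -0.93},
    {"ax": 7.1,"ay": -1.13,"az": -0.93},
    {"ax": 7.1,"ay": -1.13,"az": -0.93}
  ]
}}

```text
schema error: expected keys x, y, z, ax, ay, az
```

>>> {"name": "apply_moves", "arguments": {
  "moves": [
    {"ax": 7.1,"ay": -1.13,"az": -0.93},
    {"y": 0.036,"z": 0.008},
    {"y": 0.036,"z": 0.008},
    {"y": 0.036,"z": 0.008},
    {"y": 0.036,"z": 0.008},
    {"y": 0.036,"z": 0.008},
    {"y": 0.036,"z": 0.008},
    {"y": 0.036,"z": 0.008},
    {"y": 0.036,"z": 0.008},
    {"y": 0.036,"z": 0.008}
  ]
}}

```text
schema error: expected keys x, y, z, ax, ay, az
```

```bash
python3 - <<'E'
from h import *
Rp=R.from_euler("z",-101.9,degrees=True)
r=grasp_tool(Rp); p=tcp_for([.631,.292,0],Rp)
plan(p-.09*r.as_matrix()[:,0],r)
E
```

```text
t 0.95 tcp [0.2415 0.5764 0.2483] gap 1.001 F [-0.2 -0.6 -1.3] q [ 1.    0.53  1.43  0.    1.18 -0.18]
 turn deg [ 78.68 -12.53 -10.36] | shift after [167.5 439.8 113.8] | shift now [132.3 -67.8 460.8] mm
```

All keys are required in each row.

>>> {"name": "apply_moves", "arguments": {
  "moves": [
    {"x": 0,"y": 0,"z": 0,"ax": 7.1,"ay": -1.13,"az": -0.93},
    {"x": 0,"y": 0,"z": 0,"ax": 7.1,"ay": -1.13,"az": -0.93},
    {"x": 0,"y": 0,"z": 0,"ax": 7.1,"ay": -1.13,"az": -0.93},
    {"x": 0,"y": 0,"z": 0,"ax": 7.1,"ay": -1.13,"az": -0.93},
    {"x": 0,"y": 0,"z": 0,"ax": 7.1,"ay": -1.13,"az": -0.93},
    {"x": 0,"y": 0,"z": 0,"ax": 7.1,"ay": -1.13,"az": -0.93},
    {"x": 0,"y": 0,"z": 0,"ax": 7.1,"ay": -1.13,"az": -0.93},
    {"x": 0,"y": 0,"z": 0,"ax": 7.1,"ay": -1.13,"az": -0.93},
    {"x": 0,"y": 0,"z": 0,"ax": 7.1,"ay": -1.13,"az": -0.93},
    {"x": 0,"y": 0,"z": 0,"ax": 7.1,"ay": -1.13,"az": -0.93}
  ]
}}

```text
t: 1.78
tcp_pos: [0.2406, 0.5757, 0.2489]
tool_rot: [-0.447, -0.428, 0.576, -0.534]
force: [0.4, 0.6, -0.2]
finger_gap: 0.999
```

>>> {"name": "apply_moves", "arguments": {
  "moves": [
    {"x": 0,"y": 0,"z": 0,"ax": 7.1,"ay": -1.13,"az": -0.93},
    {"x": 0,"y": 0.036,"z": 0.008,"ax": 0,"ay": 0,"az": 0},
    {"x": 0,"y": 0.036,"z": 0.008,"ax": 0,"ay": 0,"az": 0},
    {"x": 0,"y": 0.036,"z": 0.008,"ax": 0,"ay": 0,"az": 0},
    {"x": 0,"y": 0.036,"z": 0.008,"ax": 0,"ay": 0,"az": 0},
    {"x": 0,"y": 0.036,"z": 0.008,"ax": 0,"ay": 0,"az": 0},
    {"x": 0,"y": 0.036,"z": 0.008,"ax": 0,"ay": 0,"az": 0},
    {"x": 0,"y": 0.036,"z": 0.008,"ax": 0,"ay": 0,"az": 0},
    {"x": 0,"y": 0.036,"z": 0.008,"ax": 0,"ay": 0,"az": 0},
    {"x": 0,"y": 0.036,"z": 0.008,"ax": 0,"ay": 0,"az": 0}
  ]
}}

```text
t: 2.62
tcp_pos: [0.5497, 0.448, 0.2649]
tool_rot: [-0.467, -0.394, 0.608, -0.507]
force: [0.1, 0.7, 0.4]
finger_gap: 0.999
```

```bash
python3 - <<'E'
from h import *
Rp=R.from_euler("z",-101.9,degrees=True)
r=grasp_tool(Rp); p=tcp_for([.631,.292,0],Rp)
plan(p-.09*r.as_matrix()[:,0],r)
E
```

```text
t 2.62 tcp [0.5497 0.448  0.2649] gap 0.999 F [0.1 0.7 0.4] q [ 0.6   0.73  1.01 -0.18  1.59  0.79]
 turn deg [ 1.81 -0.24 -0.15] | shift after [167.4 111.7  49.5] | shift now [167.4 109.6  53.7] mm
```

>>> {"name": "apply_moves", "arguments": {
  "moves": [
    {"x": 0.02,"y": 0.036,"z": 0.016,"ax": 1.8,"ay": -0.24,"az": -0.15},
    {"x": 0.02,"y": 0.037,"z": 0.017,"ax": 0,"ay": 0,"az": 0},
    {"x": 0.02,"y": 0.037,"z": 0.016,"ax": 0,"ay": 0,"az": 0},
    {"x": 0.035,"y": 0,"z": 0,"ax": 0,"ay": 0,"az": 0},
    {"x": 0.035,"y": 0,"z": 0,"ax": 0,"ay": 0,"az": 0},
    {"x": 0.035,"y": 0,"z": 0,"ax": 0,"ay": 0,"az": 0},
    {"x": 0,"y": 0,"z": 0,"ax": 0,"ay": 0,"az": 0}
  ]
}}

```text
t: 3.2
tcp_pos: [0.6483, 0.3362, 0.1203]
tool_rot: [-0.482, -0.378, 0.614, -0.498]
force: [-0.9, -0.4, -1.5]
finger_gap: 0.996
```

```bash
python3 - <<'E'
from h import *
Rp=R.from_euler("z",-101.9,degrees=True)
r=grasp_tool(Rp); p=tcp_for([.631,.292,0],Rp)
plan(p,r)
s=imaging.snapshot("side"); cv2.imwrite("pics/s1.png",cv2.resize(s[80:280,220:460,::-1],None,fx=3,fy=3))
E
```

```text
t 3.2 tcp [0.6483 0.3362 0.1203] gap 0.996 F [-0.9 -0.4 -1.5] q [ 0.41  0.88  1.1  -0.22  1.31  0.7 ]
 turn deg [-0.95 -0.58 -0.69] | shift after [94.7 -7.8  0.9] | shift now [94.5 -8.9  2. ] mm
```

View pics/s1.png

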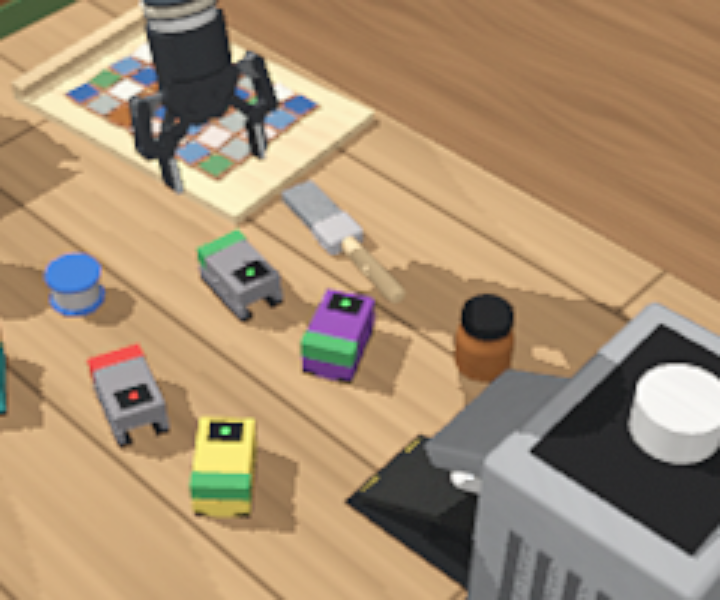

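The crop shows the gripper at (205,120), above and behind the green-banded grey pack at (240,270). Its jaws open across the pack's width. The brush and the purple pack at (340,335) are clear of the descent path.

>>> {"name": "apply_moves", "arguments": {
  "moves": [
    {"x": 0.02,"y": -0.008,"z": 0.001,"ax": -0.95,"ay": -0.58,"az": -0.69},
    {"x": 0.025,"y": 0,"z": 0,"ax": 0,"ay": 0,"az": 0},
    {"x": 0.02,"y": 0,"z": 0,"ax": 0,"ay": 0,"az": 0},
    {"x": 0.018,"y": 0,"z": 0,"ax": 0,"ay": 0,"az": 0},
    {"x": 0,"y": 0,"z": 0,"ax": 0,"ay": 0,"az": 0}
  ]
}}

```text
t: 3.67
tcp_pos: [0.647, 0.3255, 0.0551]
tool_rot: [-0.483, -0.382, 0.606, -0.504]
force: [-1.2, 0.8, -0.9]
finger_gap: 1.0
```

```bash
python3 - <<'E'
from h import *
Rp=R.from_euler("z",-101.9,degrees=True)
r=grasp_tool(Rp); p=tcp_for([.631,.292,0],Rp)
plan(p,r)
E
```

```text
t 3.67 tcp [0.647  0.3255 0.0551] gap 1.0 F [-1.2  0.8 -0.9] q [ 0.4   0.94  1.16 -0.23  1.17  0.71]
 turn deg [-0.04 -0.96 -1.4 ] | shift after [28.9 -8.7  7.4] | shift now [28.6 -9.4  7.8] mm
```

>>> {"name": "apply_moves", "arguments": {
  "moves": [
    {"x": 0.008,"y": -0.004,"z": 0.004,"ax": 0,"ay": -0.5,"az": -0.7},
    {"x": 0.008,"y": -0.004,"z": 0.004,"ax": 0,"ay": -0.5,"az": -0.7},
    {"x": 0.008,"y": -0.002,"z": 0.001,"ax": 0,"ay": 0,"az": 0},
    {"x": 0.006,"y": 0,"z": 0,"ax": 0,"ay": 0,"az": 0},
    {"x": 0,"y": 0,"z": 0,"ax": 0,"ay": 0,"az": 0}
  ]
}}

```text
t: 4.08
tcp_pos: [0.6384, 0.3161, 0.036]
tool_rot: [-0.477, -0.382, 0.612, -0.502]
force: [-0.1, -0.1, 0.8]
finger_gap: 0.995
```

```bash
python3 - <<'E'
from h import *
Rp=R.from_euler("z",-101.9,degrees=True)
r=grasp_tool(Rp); p=tcp_for([.631,.292,0],Rp)
plan(p,r)
E
```

```text
t 4.08 tcp [0.6384 0.3161 0.036 ] gap 0.995 F [-0.1 -0.1  0.8] q [ 0.39  0.95  1.19 -0.24  1.15  0.71]
 turn deg [-0.04 -0.39 -0.67] | shift after [ 7.6 -2.2  1.7] | shift now [ 7.6 -2.3  1.7] mm
```

>>> {"name": "apply_moves", "arguments": {
  "moves": [
    {"x": 0.005,"y": -0.002,"z": 0.002,"ax": 0,"ay": -0.4,"az": -0.7},
    {"x": 0.003,"y": 0,"z": 0,"ax": 0,"ay": 0,"az": 0},
    {"x": 0,"y": 0,"z": 0,"ax": 0,"ay": 0,"az": 0}
  ]
}}

```text
t: 4.33
tcp_pos: [0.6361, 0.3128, 0.0293]
tool_rot: [-0.473, -0.383, 0.616, -0.5]
force: [-0.1, 0.4, 0.5]
finger_gap: 1.0
```

>>> {"name": "apply_moves", "arguments": {
  "fingers": 1,
  "squeeze": 60,
  "moves": [
    {"x": 0,"y": 0,"z": 0,"ax": 0,"ay": 0,"az": 0},
    {"x": 0,"y": 0,"z": 0,"ax": 0,"ay": 0,"az": 0},
    {"x": 0,"y": 0,"z": 0,"ax": 0,"ay": 0,"az": 0},
    {"x": 0,"y": 0,"z": 0,"ax": 0,"ay": 0,"az": 0},
    {"x": 0,"y": 0,"z": 0,"ax": 0,"ay": 0,"az": 0},
    {"x": 0,"y": 0,"z": 0,"ax": 0,"ay": 0,"az": 0},
    {"x": 0,"y": 0,"z": 0,"ax": 0,"ay": 0,"az": 0},
    {"x": 0,"y": 0,"z": 0,"ax": 0,"ay": 0,"az": 0}
  ]
}}

```text
t: 5.0
tcp_pos: [0.6359, 0.3135, 0.0296]
tool_rot: [-0.473, -0.384, 0.616, -0.499]
force: [-0.1, 0.8, -0.6]
finger_gap: 0.576
```

```bash
python3 - <<'E'
from h import *
Rp=R.from_euler("z",-101.9,degrees=True)
r=grasp_tool(Rp); p=tcp_for([.631,.292,0],Rp)
plan(p,r)
s=imaging.snapshot("side"); cv2.imwrite("pics/s2.png",cv2.resize(s[110:230,230:400,::-1],None,fx=4,fy=4,interpolation=cv2.INTER_CUBIC))
E
```

```text
t 5.0 tcp [0.6359 0.3135 0.0296] gap 0.576 F [-0.1  0.8 -0.6] q [ 0.39  0.96  1.19 -0.24  1.15  0.71]
 turn deg [-0.09 -0.08  0.06] | shift after [ 0.7 -0.4  0.4] | shift now [ 0.7 -0.4  0.4] mm
```

View pics/s2.png

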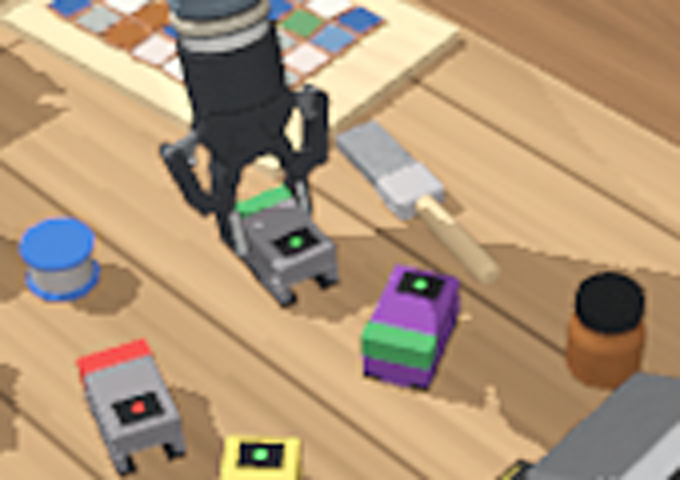

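Gripped: a gap of 0.576 is about 49 mm, and the jaws are on the rear half of the pack. The red pack at (130,405) and the others haven't moved. Next I lift and work out the pose below the rail.

```bash
cat >> h.py <<'E'
import json,os
SH=R.from_euler("z",-87.9,degrees=True)*R.from_euler("y",-28,degrees=True); SO=np.array([.563,-.079,.068])
def shoe_pose(xyz): # desired pack origin in shoe frame -> TCP pose with stored grip
    g=json.load(open("grip.json")); 
    return SO+SH.apply(np.array(xyz)+g["t"]), SH*R.from_quat(g["r"])
def where():
    s=sensors.sense(); g=json.load(open("grip.json")); rp=R.from_quat(s["tool_rot"])*R.from_quat(g["r"]).inv()
    o=s["tcp_pos"]-rp.apply(g["t"]); print(" pack in shoe mm",(SH.inv().apply(o-SO)*1000).round(1),"rot err deg",np.degrees((SH.inv()*rp).as_rotvec()).round(2),"F shoe",SH.inv().apply(s["force"]).round(1))
E
python3 - <<'E'
from h import *
s=sensors.sense(); r=R.from_quat(s["tool_rot"])
ya=r.as_matrix()[:,1]; yaw=np.arctan2(-ya[0],ya[1]); Rp=R.from_euler("z",yaw); print(np.degrees(yaw))
t=Rp.inv().apply(s["tcp_pos"]-[.631,.292,0]); t[1]=0; print(t)
json.dump(dict(t=t.tolist(),r=(Rp.inv()*r).as_quat().tolist()),open("grip.json","w"))
print("up in tool",r.inv().apply([0,0,1]))
p,q=shoe_pose([-.074,0,.07]); plan(p,q); print(p)
E
```

```text
-101.99823399940848
[-0.02202884  0.          0.02957105]
up in tool [-9.66299998e-01 -6.54791173e-04  2.57417723e-01]
t 5.05 tcp [0.6359 0.3135 0.0296] gap 0.574 F [-0.2  0.6  0.5] q [ 0.39  0.96  1.19 -0.24  1.15  0.71]
 turn deg [-12.45 -27.87   6.88] | shift after [116.2 -87.2 244.3] | shift now [ -8.6 -21.8 283.3] mm
[0.5581801  0.05244587 0.11083321]
```

>>> {"name": "apply_moves", "arguments": {
  "moves": [
    {"x": -0.015,"y": 0,"z": 0.004,"ax": 0,"ay": 0,"az": 0},
    {"x": -0.029,"y": 0,"z": 0.008,"ax": 0,"ay": 0,"az": 0},
    {"x": -0.029,"y": 0,"z": 0.008,"ax": 0,"ay": 0,"az": 0},
    {"x": -0.029,"y": 0,"z": 0.008,"ax": 0,"ay": 0,"az": 0},
    {"x": -0.02,"y": 0,"z": 0.005,"ax": -2.08,"ay": -4.65,"az": 1.15},
    {"x": 0,"y": 0,"z": 0,"ax": -2.08,"ay": -4.65,"az": 1.15},
    {"x": 0,"y": 0,"z": 0,"ax": -2.08,"ay": -4.65,"az": 1.15},
    {"x": 0,"y": 0,"z": 0,"ax": -2.08,"ay": -4.65,"az": 1.15},
    {"x": 0,"y": 0,"z": 0,"ax": -2.08,"ay": -4.65,"az": 1.15},
    {"x": 0,"y": 0,"z": 0,"ax": -2.08,"ay": -4.65,"az": 1.15}
  ]
}}

```text
t: 5.88
tcp_pos: [0.6352, 0.3091, 0.1645]
tool_rot: [0.272, 0.286, -0.639, 0.66]
force: [0.1, -0.8, -5.6]
finger_gap: 0.571
```

```bash
python3 - <<'E'
from h import *
p,q=shoe_pose([-.074,0,.07]); plan(p,q); where()
E
```

```text
t 5.88 tcp [0.6352 0.3091 0.1645] gap 0.571 F [ 0.1 -0.8 -5.6] q [ 0.53  0.94  1.01 -0.65  1.61  0.61]
 turn deg [0.25 0.56 0.26] | shift after [212.1 -86.3 149.2] | shift now [214.  -86.  146.7] mm
 pack in shoe mm [-272.5   86.3  236.7] rot err deg [-0.31 -0.56  0.17] F shoe [-1.9  0.1 -5.4]
```

>>> {"name": "apply_moves", "arguments": {
  "moves": [
    {"x": 0.02,"y": -0.008,"z": 0.014,"ax": 0.25,"ay": 0.56,"az": 0.26},
    {"x": 0.027,"y": -0.011,"z": 0.0185,"ax": 0,"ay": 0,"az": 0},
    {"x": 0.027,"y": -0.011,"z": 0.0185,"ax": 0,"ay": 0,"az": 0},
    {"x": 0.027,"y": -0.011,"z": 0.0185,"ax": 0,"ay": 0,"az": 0},
    {"x": 0.027,"y": -0.011,"z": 0.0185,"ax": 0,"ay": 0,"az": 0},
    {"x": 0.027,"y": -0.011,"z": 0.0185,"ax": 0,"ay": 0,"az": 0},
    {"x": 0.027,"y": -0.011,"z": 0.0185,"ax": 0,"ay": 0,"az": 0},
    {"x": 0.02,"y": -0.008,"z": 0.014,"ax": 0,"ay": 0,"az": 0},
    {"x": 0,"y": 0,"z": 0,"ax": 0,"ay": 0,"az": 0}
  ]
}}

```text
t: 6.63
tcp_pos: [0.5553, 0.0701, 0.0986]
tool_rot: [0.282, 0.298, -0.63, 0.659]
force: [-0.8, 0.8, -5.5]
finger_gap: 0.568
```

```bash
python3 - <<'E'
from h import *
p,q=shoe_pose([-.074,0,.015]); plan(p,q); where()
E
```

```text
t 6.63 tcp [0.5553 0.0701 0.0986] gap 0.568 F [-0.8  0.8 -5.5] q [ 0.25  0.81  1.62 -0.83  1.07  0.75]
 turn deg [ 0.6  -1.34 -0.23] | shift after [56.3  2.3  7.2] | shift now [56.1  2.   8.5] mm
 pack in shoe mm [-96.1  -2.   67. ] rot err deg [0.06 1.34 0.64] F shoe [-3.3 -0.8 -4.5]
```

>>> {"name": "apply_moves", "arguments": {
  "moves": [
    {"x": 0.014,"y": 0.001,"z": 0.002,"ax": 0.6,"ay": -1.34,"az": -0.23},
    {"x": 0.015,"y": 0.001,"z": 0.002,"ax": 0,"ay": 0,"az": 0},
    {"x": 0.015,"y": 0,"z": 0.003,"ax": 0,"ay": 0,"az": 0},
    {"x": 0.009,"y": 0,"z": 0,"ax": 0,"ay": 0,"az": 0},
    {"x": 0,"y": 0,"z": 0,"ax": 0,"ay": 0,"az": 0}
  ]
}}

```text
t: 7.05
tcp_pos: [0.5604, 0.0282, 0.0638]
tool_rot: [0.283, 0.288, -0.636, 0.658]
force: [0.2, 1.2, -4.8]
finger_gap: 0.571
```

```bash
python3 - <<'E'
from h import *
p,q=shoe_pose([-.074,0,.012]); plan(p,q); where()
s=sensors.sense(); g=json.load(open("grip.json")); rp=R.from_quat(s["tool_rot"])*R.from_quat(g["r"]).inv(); o=s["tcp_pos"]-rp.apply(g["t"])
top=np.array([[-.04,-.025,.042],[.04,-.025,.042],[.04,.025,.042],[-.04,.025,.042]])
deck=np.array([[-.115,-.045,0],[-.115,.045,0],[.0,.045,0],[.0,-.045,0]])
out=[]
for c,x,y in(("top",310,150),("side",310,190)):
    im=imaging.snapshot(c); k=5; a=cv2.resize(im[y:y+75,x:x+110,::-1],None,fx=k,fy=k,interpolation=cv2.INTER_CUBIC)
    for P,col in((rp.apply(top)+o,(255,0,255)),(SH.apply(deck)+SO,(255,255,0))):
        cv2.polylines(a,[((proj(c,P)-[x,y]+.5)*k).astype(int)],True,col,1)
    out.append(a)
    print(c,[(SH.inv().apply(d["at"]-SO).round(4).tolist(),round(d["p"],2)) for d in finder.mark_of("pack_green",c) if d["at"][1]<.1])
    print(c,"rail",[(SH.inv().apply(d["at"]-SO).round(4).tolist(),round(d["p"],2)) for d in finder.mark_of("rail_nose",c)[:1]])
cv2.imwrite("pics/p1.png",cv2.resize(np.vstack(out),None,fx=.8,fy=.8))
E
```

```text
t 7.05 tcp [0.5604 0.0282 0.0638] gap 0.571 F [ 0.2  1.2 -4.8] q [ 0.19  0.87  1.65 -0.92  1.    0.82]
 turn deg [-0.55 -0.54 -0.08] | shift after [ 5.1 -1.3 -0.7] | shift now [ 5.1 -1.3 -0.6] mm
 pack in shoe mm [-74.9   1.3  16.9] rot err deg [ 0.22  0.54 -0.51] F shoe [-3.3  0.2 -3.7]
top [([-0.0745, 0.0032, 0.0159], 0.75)]
top rail [([-0.0241, -0.0002, 0.003], 0.62)]
side [([-0.0755, -0.0013, 0.0192], 0.68)]
side rail [([-0.0244, 0.0037, -0.0029], 0.8)]
```

View pics/p1.png

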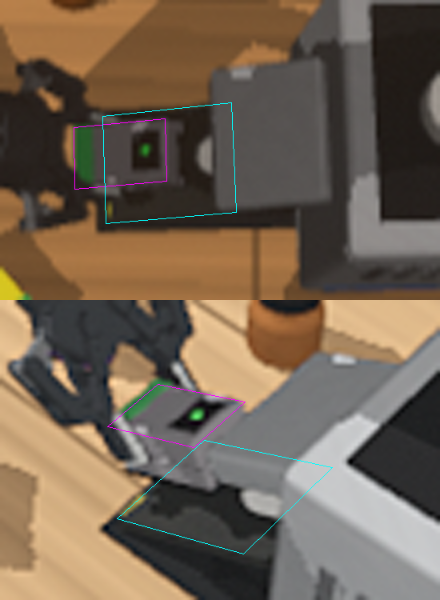

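The top view (upper half) shows the pack at (120,155) in line with the white rail nose at (205,155), and below it on the deck. In the side view the pack is at (180,420), with its front just short of the nose at (262,500). Next I lower it onto the deck gently.

>>> {"name": "apply_moves", "arguments": {
  "moves": [
    {"x": 0.005,"y": -0.0013,"z": -0.001,"ax": -0.55,"ay": -0.54,"az": -0.08},
    {"x": 0.004,"y": 0,"z": -0.001,"ax": 0,"ay": 0,"az": 0},
    {"x": 0.003,"y": 0,"z": -0.001,"ax": 0,"ay": 0,"az": 0},
    {"x": 0,"y": 0,"z": 0,"ax": 0,"ay": 0,"az": 0}
  ]
}}

```text
t: 7.68
tcp_pos: [0.5609, 0.0253, 0.0547]
tool_rot: [0.277, 0.287, -0.634, 0.663]
force: [0.3, 0.2, -5.9]
finger_gap: 0.573
```

```bash
python3 - <<'E'
from h import *
p,q=shoe_pose([-.074,0,.0]); plan(p,q); where()
E
```

```text
t 7.68 tcp [0.5609 0.0253 0.0547] gap 0.573 F [ 0.3  0.2 -5.9] q [ 0.18  0.88  1.66 -0.94  0.99  0.84]
 turn deg [ 0.09  0.04 -0.45] | shift after [ 8.  -1.7  0.3] | shift now [ 8.  -1.8  0.3] mm
 pack in shoe mm [-76.3   2.    7.7] rot err deg [ 0.41 -0.04  0.2 ] F shoe [-2.9  0.3 -5.1]
```

>>> {"name": "apply_moves", "arguments": {
  "moves": [
    {"x": 0.003,"y": -0.002,"z": 0,"ax": 0,"ay": 0,"az": -0.45},
    {"x": 0.002,"y": 0,"z": 0,"ax": 0,"ay": 0,"az": 0},
    {"x": 0,"y": 0,"z": 0,"ax": 0,"ay": 0,"az": 0}
  ]
}}

```text
t: 7.93
tcp_pos: [0.5588, 0.0215, 0.0502]
tool_rot: [0.276, 0.288, -0.637, 0.66]
force: [0.9, 0.6, -4.7]
finger_gap: 0.578
```

```bash
python3 - <<'E'
from h import *
p,q=shoe_pose([-.074,0,.0]); plan(p,q); where()
E
```

```text
t 7.93 tcp [0.5588 0.0215 0.0502] gap 0.578 F [ 0.9  0.6 -4.7] q [ 0.18  0.89  1.66 -0.94  0.98  0.84]
 turn deg [0.12 0.04 0.06] | shift after [2.2 0.6 0.6] | shift now [2.2 0.6 0.6] mm
 pack in shoe mm [-75.1  -0.6   2. ] rot err deg [-0.09 -0.04  0.1 ] F shoe [-2.7  0.9 -3.8]
```

>>> {"name": "apply_moves", "arguments": {
  "moves": [
    {"x": 0.0012,"y": 0.0003,"z": 0,"ax": 0,"ay": 0,"az": 0},
    {"x": 0.001,"y": 0.0002,"z": 0,"ax": 0,"ay": 0,"az": 0},
    {"x": 0,"y": 0,"z": 0,"ax": 0,"ay": 0,"az": 0}
  ]
}}

```text
t: 8.18
tcp_pos: [0.5593, 0.0203, 0.049]
tool_rot: [0.276, 0.288, -0.637, 0.66]
force: [-0.0, -0.3, -4.2]
finger_gap: 0.573
```

```bash
python3 - <<'E'
from h import *
p,q=shoe_pose([-.074,0,.0]); plan(p,q); where()
E
```

```text
t 8.18 tcp [0.5593 0.0203 0.049 ] gap 0.573 F [-0.  -0.3 -4.2] q [ 0.18  0.89  1.66 -0.95  0.98  0.84]
 turn deg [0.1  0.05 0.06] | shift after [0.4 0.1 0.5] | shift now [0.4 0.1 0.5] mm
 pack in shoe mm [-74.6  -0.1   0.3] rot err deg [-0.08 -0.05  0.08] F shoe [-1.7 -0.  -3.8]
```

>>> {"name": "apply_moves", "arguments": {
  "moves": [
    {"x": 0.0012,"y": 0,"z": 0,"ax": 0,"ay": 0,"az": 0},
    {"x": 0,"y": 0,"z": 0,"ax": 0,"ay": 0,"az": 0}
  ]
}}

```text
t: 8.35
tcp_pos: [0.5595, 0.0204, 0.0491]
tool_rot: [0.277, 0.288, -0.636, 0.66]
force: [0.1, 0.2, -5.1]
finger_gap: 0.575
```

```bash
python3 - <<'E'
from h import *
where()
E
```

```text
pack in shoe mm [-74.6   0.2   0.5] rot err deg [ 0.01 -0.04  0.06] F shoe [-2.6  0.1 -4.4]
```

>>> {"name": "apply_moves", "arguments": {
  "moves": [
    {"x": 0.0012,"y": 0,"z": 0,"ax": 0,"ay": 0,"az": 0},
    {"x": 0,"y": 0,"z": 0,"ax": 0,"ay": 0,"az": 0}
  ]
}}

```text
t: 8.52
tcp_pos: [0.5599, 0.0202, 0.049]
tool_rot: [0.277, 0.287, -0.636, 0.661]
force: [-0.4, -0.8, -4.9]
finger_gap: 0.575
```

```bash
python3 - <<'E'
from h import *
where()
E
```

```text
pack in shoe mm [-74.5   0.6   0.3] rot err deg [ 0.1  -0.04  0.03] F shoe [-1.7 -0.5 -4.7]
```

>>> {"name": "apply_moves", "arguments": {
  "moves": [
    {"x": 0.0025,"y": -0.001,"z": 0,"ax": 0,"ay": 0,"az": 0},
    {"x": 0.0015,"y": 0,"z": 0,"ax": 0,"ay": 0,"az": 0}
  ]
}}

```text
t: 8.68
tcp_pos: [0.56, 0.0201, 0.049]
tool_rot: [0.279, 0.286, -0.635, 0.661]
force: [-2.5, 7.5, 1.5]
finger_gap: 0.576
```

```bash
python3 - <<'E'
from h import *
where()
E
```

```text
pack in shoe mm [-74.5   0.8   0.2] rot err deg [ 0.36 -0.03 -0.05] F shoe [-6.  -2.2  4.9]
```

>>> {"name": "apply_moves", "arguments": {
  "moves": [
    {"x": -0.001,"y": -0.001,"z": 0,"ax": -0.3,"ay": 0,"az": 0},
    {"x": 0.001,"y": -0.001,"z": 0.005,"ax": 0,"ay": 0,"az": 0},
    {"x": 0.0015,"y": 0,"z": 0.006,"ax": 0,"ay": 0,"az": 0}
  ]
}}

```text
t: 8.93
tcp_pos: [0.5584, 0.0116, 0.0552]
tool_rot: [0.277, 0.288, -0.633, 0.663]
force: [0.1, 0.1, -4.5]
finger_gap: 0.576
```

```bash
python3 - <<'E'
from h import *
p,q=shoe_pose([-.04,0,.0005]); plan(p,q); where()
E
```

```text
t 8.93 tcp [0.5584 0.0116 0.0552] gap 0.576 F [ 0.1  0.1 -4.5] q [ 0.16  0.88  1.68 -0.96  0.97  0.84]
 turn deg [ 0.29 -0.   -0.44] | shift after [ 7.3  1.3 22.9] | shift now [ 7.3  1.2 22.9] mm
 pack in shoe mm [-64.1  -1.    1.7] rot err deg [0.35 0.   0.39] F shoe [-2.2  0.1 -4. ]
```

>>> {"name": "apply_moves", "arguments": {
  "moves": [
    {"x": 0.0025,"y": 0.001,"z": 0.004,"ax": 0.2,"ay": 0,"az": -0.4},
    {"x": 0.002,"y": 0.0005,"z": 0.005,"ax": 0,"ay": 0,"az": 0},
    {"x": 0.002,"y": 0,"z": 0.005,"ax": 0,"ay": 0,"az": 0}
  ]
}}

```text
t: 9.18
tcp_pos: [0.561, -0.0012, 0.0604]
tool_rot: [0.28, 0.289, -0.635, 0.659]
force: [-0.3, 13.3, 2.0]
finger_gap: 0.577
```

```bash
python3 - <<'E'
from h import *
p,q=shoe_pose([-.03,0,.0005]); plan(p,q); where()
E
```

```text
t 9.18 tcp [ 0.561  -0.0012  0.0604] gap 0.577 F [-0.3 13.3  2. ] q [ 0.14  0.87  1.68 -0.96  0.96  0.82]
 turn deg [-0.14 -0.39 -0.15] | shift after [ 5.  -0.9 19.6] | shift now [ 4.8 -0.8 19.6] mm
 pack in shoe mm [-50.4   0.9   0.1] rot err deg [ 0.19  0.39 -0.1 ] F shoe [-10.8   0.2   8.1]
```

>>> {"name": "apply_moves", "arguments": {
  "moves": [
    {"x": 0.0005,"y": -0.0008,"z": 0.006,"ax": 0,"ay": -0.3,"az": 0},
    {"x": 0.0015,"y": 0,"z": 0.006,"ax": 0,"ay": 0,"az": 0},
    {"x": 0.0015,"y": 0,"z": 0.005,"ax": 0,"ay": 0,"az": 0}
  ]
}}

```text
t: 9.43
tcp_pos: [0.5615, -0.0178, 0.0701]
tool_rot: [0.279, 0.287, -0.636, 0.66]
force: [0.1, 0.3, -4.9]
finger_gap: 0.576
```

```bash
python3 - <<'E'
from h import *
p,q=shoe_pose([-.03,0,.0005]); plan(p,q); where()
E
```

```text
t 9.43 tcp [ 0.5615 -0.0178  0.0701] gap 0.576 F [ 0.1  0.3 -4.9] q [ 0.11  0.85  1.69 -0.98  0.95  0.81]
 turn deg [-0.22 -0.12 -0.17] | shift after [ 0.8 -0.8  0.9] | shift now [ 0.8 -0.8  0.9] mm
 pack in shoe mm [-31.1   0.8   1. ] rot err deg [ 0.23  0.12 -0.17] F shoe [-2.5  0.1 -4.2]
```

>>> {"name": "apply_moves", "arguments": {
  "moves": [
    {"x": 0.0015,"y": -0.0008,"z": 0.005,"ax": -0.2,"ay": 0,"az": 0},
    {"x": 0.0015,"y": 0,"z": 0.006,"ax": 0,"ay": 0,"az": 0},
    {"x": 0.0015,"y": 0,"z": 0.005,"ax": 0,"ay": 0,"az": 0}
  ]
}}

```text
t: 9.68
tcp_pos: [0.5615, -0.0339, 0.0777]
tool_rot: [0.28, 0.288, -0.635, 0.66]
force: [-1.4, 12.8, 1.1]
finger_gap: 0.572
```

```bash
python3 - <<'E'
from h import *
p,q=shoe_pose([0,0,.0005]); plan(p,q); where()
E
```

```text
t 9.68 tcp [ 0.5615 -0.0339  0.0777] gap 0.572 F [-1.4 12.8  1.1] q [ 0.08  0.83  1.7  -0.99  0.94  0.79]
 turn deg [-0.12 -0.32 -0.17] | shift after [ 3.1 -0.1 12.9] | shift now [ 3.1 -0.1 12.9] mm
 pack in shoe mm [-13.4   0.2   0.1] rot err deg [ 0.2   0.32 -0.08] F shoe [-10.8  -1.    7. ]
```

>>> {"name": "apply_moves", "arguments": {
  "moves": [
    {"x": 0.001,"y": 0,"z": 0.005,"ax": 0,"ay": -0.3,"az": 0},
    {"x": 0.001,"y": 0,"z": 0.005,"ax": 0,"ay": 0,"az": 0},
    {"x": 0.001,"y": 0,"z": 0.004,"ax": 0,"ay": 0,"az": 0}
  ]
}}

```text
t: 9.93
tcp_pos: [0.5623, -0.046, 0.0856]
tool_rot: [0.281, 0.288, -0.635, 0.66]
force: [-3.2, 22.3, -5.4]
finger_gap: 0.576
```

```bash
python3 - <<'E'
from h import *
p,q=shoe_pose([0,0,.0005]); plan(p,q); where()
E
```

```text
t 9.93 tcp [ 0.5623 -0.046   0.0856] gap 0.576 F [-3.2 22.3 -5.4] q [ 0.06  0.82  1.71 -1.    0.93  0.78]
 turn deg [-0.2  -0.29 -0.29] | shift after [ 0.6 -0.5 -1.3] | shift now [ 0.6 -0.5 -1.3] mm
 pack in shoe mm [1.  0.6 1.3] rot err deg [ 0.33  0.29 -0.12] F shoe [-22.3  -2.4   5.8]
```

>>> {"name": "apply_moves", "arguments": {
  "moves": [
    {"x": 0.001,"y": 0,"z": 0.003,"ax": 0,"ay": 0,"az": 0},
    {"x": 0.001,"y": 0,"z": 0.003,"ax": 0,"ay": 0,"az": 0}
  ]
}}

```text
t: 10.1
tcp_pos: [0.5623, -0.0462, 0.0851]
tool_rot: [0.286, 0.292, -0.63, 0.66]
force: [-2.0, 19.2, -1.4]
finger_gap: 0.576
```

```bash
python3 - <<'E'
from h import *
where()
E
```

```text
pack in shoe mm [0.4 0.8 0.5] rot err deg [ 0.62  1.21 -0.01] F shoe [-17.6  -1.3   7.8]
```

>>> {"name": "apply_moves", "arguments": {
  "moves": [
    {"x": 0.001,"y": 0,"z": 0.004,"ax": 0,"ay": 0,"az": 0},
    {"x": 0.001,"y": 0,"z": 0.004,"ax": 0,"ay": 0,"az": 0}
  ]
}}

```text
t: 10.27
tcp_pos: [0.5619, -0.046, 0.0855]
tool_rot: [0.291, 0.298, -0.626, 0.659]
force: [-0.6, 20.3, -4.6]
finger_gap: 0.575
```

```bash
python3 - <<'E'
from h import *
where()
E
```

```text
pack in shoe mm [-0.   0.7  0.6] rot err deg [0.89 2.16 0.21] F shoe [-20.1   0.2   5.5]
```

>>> {"name": "apply_moves", "arguments": {
  "moves": [
    {"x": 0.001,"y": 0,"z": 0.005,"ax": -0.5,"ay": -2.2,"az": 0},
    {"x": 0.002,"y": 0,"z": 0.008,"ax": 0,"ay": -1,"az": 0}
  ]
}}

```text
t: 10.43
tcp_pos: [0.5617, -0.0467, 0.0848]
tool_rot: [0.283, 0.289, -0.627, 0.666]
force: [-2.7, 41.0, -6.0]
finger_gap: 0.578
```

```bash
python3 - <<'E'
from h import *
where()
out=[]
for c,x,y in(("top",310,150),("side",330,180)):
    im=imaging.snapshot(c); out.append(cv2.resize(im[y:y+75,x:x+110,::-1],None,fx=5,fy=5,interpolation=cv2.INTER_CUBIC))
    print(c,[(SH.inv().apply(d["at"]-SO).round(4).tolist(),round(d["p"],2)) for d in finder.mark_of("pack_green",c) if d["at"][1]<.1])
cv2.imwrite("pics/p2.png",cv2.resize(np.vstack(out),None,fx=.8,fy=.8))
E
```

```text
pack in shoe mm [1.  0.7 0.2] rot err deg [1.24 0.66 0.55] F shoe [-39.1  -1.2  14. ]
top [([0.004, 0.0022, 0.0025], 0.42)]
side [([0.0016, -0.0037, -0.0007], 0.63)]
```

View pics/p2.png

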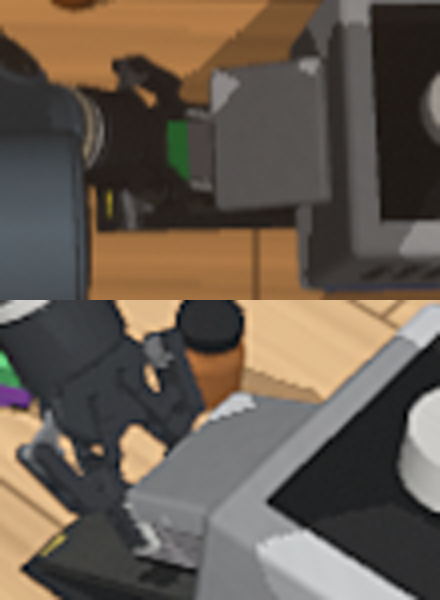

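In the top view (upper half), the pack's green band at (178,148) sits just in front of the hood and the rest of the pack is under it. It no longer advances at 39 N, which fits the end stop. I'll relax and tug back lightly to test whether the catch holds.

>>> {"name": "apply_moves", "arguments": {
  "moves": [
    {"x": -0.001,"y": -0.0005,"z": -0.001,"ax": -1,"ay": -0.6,"az": -0.5},
    {"x": 0,"y": 0,"z": 0,"ax": 0,"ay": 0,"az": 0}
  ]
}}

```text
t: 10.8
tcp_pos: [0.5604, -0.0429, 0.0834]
tool_rot: [0.272, 0.295, -0.627, 0.667]
force: [-0.3, -0.3, -4.2]
finger_gap: 0.576
```

```bash
python3 - <<'E'
from h import *
where()
E
```

```text
pack in shoe mm [-2.9 -0.5  0.9] rot err deg [0.49 0.25 1.59] F shoe [-1.7 -0.3 -3.8]
```

>>> {"name": "apply_moves", "arguments": {
  "moves": [
    {"x": -0.001,"y": 0,"z": -0.003,"ax": 0,"ay": 0,"az": 0},
    {"x": -0.001,"y": 0,"z": -0.002,"ax": 0,"ay": 0,"az": 0}
  ]
}}

```text
t: 10.97
tcp_pos: [0.5601, -0.0412, 0.0833]
tool_rot: [0.269, 0.293, -0.629, 0.668]
force: [2.2, -8.2, -5.5]
finger_gap: 0.578
```

```bash
python3 - <<'E'
from h import *
where()
E
```

```text
pack in shoe mm [-4.1 -0.8  1.8] rot err deg [ 0.35 -0.21  1.58] F shoe [ 4.7  1.9 -8.7]
```

>>> {"name": "apply_moves", "arguments": {
  "moves": [
    {"x": 0.001,"y": 0,"z": -0.003,"ax": 0,"ay": 0,"az": -1.5},
    {"x": 0,"y": 0,"z": -0.003,"ax": 0,"ay": 0,"az": 0}
  ]
}}

```text
t: 11.13
tcp_pos: [0.5604, -0.0415, 0.0823]
tool_rot: [0.263, 0.293, -0.64, 0.66]
force: [-1.5, -2.1, 6.0]
finger_gap: 0.573
```

```bash
python3 - <<'E'
from h import *
where()
E
```

```text
pack in shoe mm [-4.1 -1.4  1. ] rot err deg [-1.2  -0.77  1.05] F shoe [ 4.6 -1.5  4.4]
```

>>> {"name": "apply_moves", "arguments": {
  "moves": [
    {"x": -0.001,"y": 0.001,"z": -0.004,"ax": 1.2,"ay": 0.7,"az": -1},
    {"x": -0.001,"y": 0,"z": -0.005,"ax": 0,"ay": 0,"az": 0}
  ]
}}

```text
t: 11.3
tcp_pos: [0.5617, -0.0407, 0.0822]
tool_rot: [-0.267, -0.287, 0.651, -0.65]
force: [0.3, -17.0, 0.9]
finger_gap: 0.577
```

```bash
python3 - <<'E'
from h import *
where()
E
```

```text
pack in shoe mm [-4.7 -1.2  1.3] rot err deg [-2.07 -0.94 -0.57] F shoe [15.4 -0.3 -7.2]
```

The catch holds: 15 N down-slope moved the pack by only 0.6 mm. Next I square the tool up and push fully home again before releasing.

>>> {"name": "apply_moves", "arguments": {
  "moves": [
    {"x": 0.001,"y": 0.0005,"z": 0.002,"ax": 1.2,"ay": 0.9,"az": 0.6},
    {"x": 0.001,"y": 0,"z": 0.003,"ax": 1,"ay": 0,"az": 0},
    {"x": 0.001,"y": 0,"z": 0.003,"ax": 0,"ay": 0,"az": 0}
  ]
}}

```text
t: 11.55
tcp_pos: [0.5631, -0.0457, 0.0841]
tool_rot: [-0.294, -0.28, 0.648, -0.644]
force: [-2.5, 23.7, -1.4]
finger_gap: 0.573
```

```bash
python3 - <<'E'
from h import *
p,q=shoe_pose([.001,0,.0]); plan(p,q);where()
E
```

```text
t 11.55 tcp [ 0.5631 -0.0457  0.0841] gap 0.573 F [-2.5 23.7 -1.4] q [ 0.05  0.82  1.69 -0.96  0.95  0.79]
 turn deg [-2.7  -0.76  1.27] | shift after [ 0.4 -1.3  0.7] | shift now [ 0.5 -1.2  0.8] mm
 pack in shoe mm [-0.2 -0.1 -0.1] rot err deg [-0.53  0.76 -2.94] F shoe [-21.6  -1.6   9.9]
```

>>> {"name": "apply_moves", "arguments": {
  "moves": [
    {"x": 0,"y": -0.0005,"z": 0.002,"ax": -2.5,"ay": -0.7,"az": 0.8},
    {"x": 0,"y": 0,"z": 0.001,"ax": 0,"ay": 0,"az": 0}
  ]
}}

```text
t: 11.72
tcp_pos: [0.5607, -0.0462, 0.0847]
tool_rot: [0.28, 0.29, -0.639, 0.655]
force: [-0.1, 2.4, -5.3]
finger_gap: 0.575
```

```bash
python3 - <<'E'
from h import *
p,q=shoe_pose([.001,0,.0]); plan(p,q);where()
E
```

```text
t 11.72 tcp [ 0.5607 -0.0462  0.0847] gap 0.575 F [-0.1  2.4 -5.3] q [ 0.06  0.82  1.7  -0.99  0.94  0.77]
 turn deg [-0.29 -0.49  0.51] | shift after [ 0.6  1.1 -0. ] | shift now [ 0.6  1.1 -0. ] mm
 pack in shoe mm [ 0.6 -1.4  0.4] rot err deg [-0.42  0.49 -0.41] F shoe [-4.6 -0.  -3.6]
```

>>> {"name": "apply_moves", "arguments": {
  "fingers": -0.6,
  "moves": [
    {"x": 0,"y": 0.0005,"z": 0.0005,"ax": 0,"ay": 0,"az": 0},
    {"x": 0,"y": 0,"z": 0,"ax": 0,"ay": 0,"az": 0},
    {"x": 0,"y": 0,"z": 0,"ax": 0,"ay": 0,"az": 0},
    {"x": 0,"y": 0,"z": 0,"ax": 0,"ay": 0,"az": 0}
  ]
}}

```text
t: 12.05
tcp_pos: [0.5626, -0.0495, 0.0879]
tool_rot: [0.281, 0.287, -0.64, 0.655]
force: [0.4, -0.5, -0.4]
finger_gap: 0.795
```

>>> {"name": "apply_moves", "arguments": {
  "moves": [
    {"x": -0.015,"y": 0,"z": -0.006,"ax": 0,"ay": 0,"az": 0},
    {"x": -0.025,"y": 0,"z": -0.012,"ax": 0,"ay": 0,"az": 0},
    {"x": -0.03,"y": 0,"z": -0.012,"ax": 0,"ay": 0,"az": 0},
    {"x": -0.035,"y": 0,"z": -0.012,"ax": 0,"ay": 0,"az": 0},
    {"x": -0.035,"y": 0,"z": 0,"ax": 0,"ay": 0,"az": 0},
    {"x": -0.035,"y": 0,"z": 0,"ax": 0,"ay": 0,"az": 0},
    {"x": -0.035,"y": 0,"z": 0,"ax": 0,"ay": 0,"az": 0},
    {"x": 0,"y": 0,"z": 0,"ax": 0,"ay": 0,"az": 0}
  ]
}}

```text
t: 12.72
tcp_pos: [0.5613, 0.1261, 0.2205]
tool_rot: [0.282, 0.284, -0.645, 0.651]
force: [1.5, -0.0, 0.5]
finger_gap: 0.798
```

```bash
python3 - <<'E'
from h import *
where()
out=[]
P=PACK[[0,1,3,2]]; 
top=np.array([[-.04,-.025,.042],[.04,-.025,.042],[.04,.025,.042],[-.04,.025,.042]])
for c,x,y in(("top",310,150),("side",330,180)):
    im=imaging.snapshot(c); a=cv2.resize(im[y:y+75,x:x+110,::-1],None,fx=5,fy=5,interpolation=cv2.INTER_CUBIC)
    cv2.polylines(a,[((proj(c,SH.apply(top)+SO)-[x,y]+.5)*5).astype(int)],True,(255,0,255),1)
    out.append(a)
    print(c,[(SH.inv().apply(d["at"]-SO).round(4).tolist(),round(d["p"],2)) for d in finder.mark_of("pack_green",c) if d["at"][1]<.1])
    print(c,"red",[(np.round(d["at"],4).tolist(),round(d["p"],2)) for d in finder.mark_of("pack_red",c)[:1]])
cv2.imwrite("pics/p3.png",cv2.resize(np.vstack(out),None,fx=.8,fy=.8))
E
```

```text
pack in shoe mm [-87.5   4.9 201.3] rot err deg [-0.62  0.08 -1.39] F shoe [0.3 1.5 0.4]
top [([0.0027, 0.0008, 0.0012], 0.52)]
top red []
side [([0.002, -0.0061, 0.004], 0.63)]
side red [([0.4487, 0.2474, -0.0038], 0.64)]
```

View pics/p3.png

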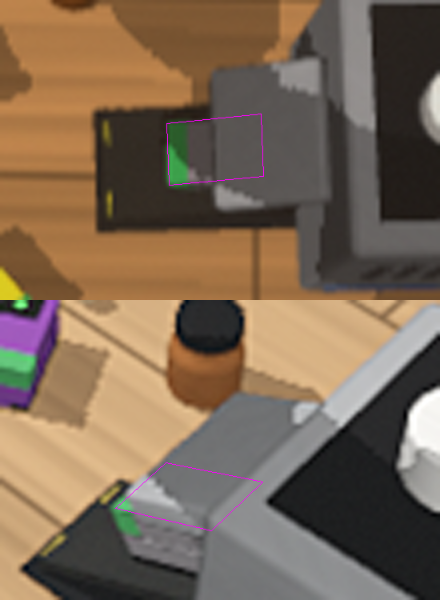

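The magenta home outline coincides with the released pack: in the top view its green rear edge is at (167,152), and in the side view its corner is at (117,507). The gripper is well clear, so I'm handing in.

```bash
python3 -c "
from station import order
print(order.sign_off())"
```

```text
the job is handed in; nothing more can be done
None
```

The green-banded pack is on the T-rail at the home position and let go. I handed the job in after about 13 s, with the gripper about 0.2 m clear.

I gripped the pack across its rear half, tilted it to the 28° slope and set it on the deck below the rail nose. Then I slid it up under the hood until it stopped.

**Checks that passed:**
- **End stop:** it went no further at about 39 N, roughly twice the force the catch needs.
- **Catch:** a 15 N pull down the slope moved it only 0.6 mm. I then pushed it back home, and the arm read +0.6 mm just before release.
- **After release:** its outline matched the drawn home outline in both cameras. The networks put it 2 to 3 mm up-slope of the origin, within their error.
- **Red pack:** the side camera shows it where it was, within about 2 mm.

**Weaker or conflicting checks:**
- **No direct view of the catch:** I inferred the click from the forces.
- **Play before it held:** the arm-based reading moved about 4 to 5 mm between pushing and pulling. I put that down to slack in the catch and give in the arm and pads.
- **Sideways position:** after release the side camera's network read −6 mm and the top camera's +1 mm. The rail allows only about 2 mm, so I took the −6 mm as network error.
- **Red pack from above:** the top camera did not find it at the end, so that check rests on the side camera alone.
- **Other items:** I did not re-measure the remaining things on the bench after release.

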